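# Release two grinding balls with the rocking gate levers

## Robot

A 6-joint arm with a two-finger parallel gripper is mounted at the origin on a cart in front of the work surface, level with it; the furniture and walls round the work are solid. World frame = base frame: x ahead of the robot, y to its left, z up, the work surface at z = 0. Lengths are in mm, angles in rad, forces in N, time in s.
With the tool pointing down it reaches from about 350 to 1000 mm from the base axis. Payload 7.1 kg.
Tool frame: the origin (TCP) lies midway between the tips of the shut fingers; the grasp point (between the pads) lies 19 mm behind it (env.hold_point_z is the distance from the TCP to the grasp point, in mm); z points along the fingers, y is the line along which they close (so a half turn about z gives the same grasp; the last joint's range is limited). The gripper opens to 85 mm and grips with 20 to 120 N. Pads are 22 mm wide; open, the fingers measure 114 mm over their backs; the gripper's body (76 mm by 85 mm) begins 54 mm behind the grasp point. The pads swing forward as they close: fully open they stand 13 mm farther back than shut.
Start: joints at [-1.268, 0.423, 1.63, -0, 1.089, -0.019], TCP at [197.689, -592.894, 231.319] pointing down, gripper open.
Joint ranges: [-3, 3], [-0.9, 2.11], [0.09, 2.58], [-1.31, 4.45], [0.11, 2.69], [-2.54, 2.54]. Speed limits (rad/s): [2.39, 2.39, 3.01, 3.14, 3.14, 3.14].

## Interface

Orientations are given as a unit quaternion [x, y, z, w].
In Python, from cell import state, eyes, ticket, trace, env gives the robot as it stands. The module is installed in compiled form; this text tells all that it offers.
- The arm moves only by the tool arm_command, never from a script. Its argument "commands" is a list that holds one entry, the list of rows, each a list of 7 numbers: the shift along the world's x, y, z in cm, then the turn, a rotation vector about the world's x, y, z in rad, then the opening, from 0 (shut) to 1 (fully open). A call has 1 to 20 rows; each row shifts and turns the commanded pose from where the row before left it; what a row does not reach is not made up. A row lasts 1/10 s, in which the tool goes at most 50 mm and 8.59 degrees, less where a joint would pass 70% of its speed; a pose out of reach is approached as far as the arm can. A call with a gripper value outside its range is refused whole. The fingers move at their own pace and stop on an object; "force" is the grip in N (left out, the last holds). Time passes only in rows, so rows that do not move let the fingers close. It gives the time, the measured TCP pose, the force, the opening and the grip force at its end, in the units of the state.
- state(): the state, without advancing time (a new reading comes with each control period).
- eyes.get_image(name): name is "scene" or "side" or "wrist"; returns (picture, depth): 420x560x3 uint8, red, green, blue; 420x560 float32, mm along the optical axis (not along the pixel's ray), 0 where there is no reading.
- eyes.camera_info(name): a dict with "fx", "fy", "cx", "cy" (pixels), "k1" (the pictures are not rectified: a ray, as slopes to the right and down, at radius r is drawn at 1 + k1 r^2 times it, then the intrinsics apply), "rvec" (rotation vector, rad) and "tvec" (3), from world to camera coordinates, as OpenCV has them; the wrist camera has in their place "T_tool_cam" (4x4, takes a point from camera to tool coordinates, whose origin is the TCP and whose axes are the flange's). Camera axes: x right, y down, z forward; pixel columns grow to the right and rows downward; lengths in mm; the calibration is good to about 2 mm. A picture is of the moment at which its call begins: read the wrist's pose just before it. camera_info takes no time and is no camera call.
- ticket.close_job(): hands the job in; it is judged then, once.
Trained networks look in the newest picture that a camera, given by its name, has taken for a name from the list of things; names that differ only in an ending like _2 or _b are one class to them, and where a whole thing is asked for, a point or a joint stands for the part that bears it (a point fixed in the world has none). Each returns a list of dicts, best first, with "score" (0 to 1); they miss things now and then, are a little off and sometimes report something else, mostly with a low value. They report only what shows in the picture. A call takes as long as a camera call.
- trace(camera, name): "mask" (420x560 bool, what is visible of it) and "box" ([left, top, width, height] in pixels, round what is visible of it).
The state is a dict: "time_s": time; "qpos": joint angles; "qvel": joint speeds; "tau": joint torques, N m; "ee_pos": TCP position; "ee_rot": TCP orientation; "wrist_force": force on the tool from outside, world axes, zero at the start; "moment": the same for the moment, N m; "grip_width": finger opening in mm; "grip_force": force on a finger pad.
Only numpy, scipy, OpenCV 4.12 (cv2) and the standard library are available. Lean on these libraries where they do the work, as an engineer would, in place of code of your own. Each camera call takes 0.05 s, during which the arm holds its last target. There are 200 camera calls.

## Task

Let the white grinding ball out of the dispenser by pressing down the red pad of its lane's rocking lever with the fingertips, which lifts the gate at the other end; once it is in the tray, let the blue ball out in the same way. Let the levers rock back so that all gates are shut at the end, keep the green ball behind its gate, and do not touch the balls or the gates or shift the other things on the bench.

Things in the scene. Friction and masses are not known exactly. Their poses are not given: they have to be found in the camera images.
- dispenser: wooden ball dispenser fixed to the bench, 345 x 212 mm. Origin on the bench below the lever axle (85 mm up) on the middle lane; x points down the lanes to the tray, away from the red pads; y to the left lane. Lanes 64 mm apart, 38 mm wide, sloping down 7 degrees, ending at x=105 mm; the grey-lined tray behind them, walls 52 mm high, spans x=105 to 224, y=-100 to 100 mm.
- lever_left (a joint): rocking lever over the left lane (aluminium bar, red pad at the near end, gate at the far end): 0 at rest with the gate shut, grows to 0.42 rad (stop) as the pad is pressed down about 37 mm. A ball gets out above about 0.28 rad (pad pressed down about 25 mm). Sprung: pressing takes 2 to 4 N at the pad; it swings shut by itself when let go.
- pad_left (a point): centre of the top face of the left lever's red pad (36 mm along the lever, 34 mm across, 8 mm thick), 92 mm behind the axle, 93 mm above the bench at rest; 30 mm free between neighbouring pads. Moves with the lever; the bench fixture is open for 70 mm below it.
- lever_middle (a joint): rocking lever over the middle lane (aluminium bar, red pad at the near end, gate at the far end): 0 at rest with the gate shut, grows to 0.42 rad (stop) as the pad is pressed down about 37 mm. A ball gets out above about 0.28 rad (pad pressed down about 25 mm). Sprung: pressing takes 2 to 4 N at the pad; it swings shut by itself when let go.
- pad_middle (a point): centre of the top face of the middle lever's red pad (36 mm along the lever, 34 mm across, 8 mm thick), 92 mm behind the axle, 93 mm above the bench at rest; 30 mm free between neighbouring pads. Moves with the lever; the bench fixture is open for 70 mm below it.
- lever_right (a joint): rocking lever over the right lane (aluminium bar, red pad at the near end, gate at the far end): 0 at rest with the gate shut, grows to 0.42 rad (stop) as the pad is pressed down about 37 mm. A ball gets out above about 0.28 rad (pad pressed down about 25 mm). Sprung: pressing takes 2 to 4 N at the pad; it swings shut by itself when let go.
- pad_right (a point): centre of the top face of the right lever's red pad (36 mm along the lever, 34 mm across, 8 mm thick), 92 mm behind the axle, 93 mm above the bench at rest; 30 mm free between neighbouring pads. Moves with the lever; the bench fixture is open for 70 mm below it.
- gate_left (a point): dark steel gate blade at the far end of the left lever, 32 mm wide, 57 mm tall, 4 mm thick; this point is the middle of its lower edge, 88 mm in front of the axle. Not to be touched.
- gate_middle (a point): dark steel gate blade at the far end of the middle lever, 32 mm wide, 57 mm tall, 4 mm thick; this point is the middle of its lower edge, 88 mm in front of the axle. Not to be touched.
- gate_right (a point): dark steel gate blade at the far end of the right lever, 32 mm wide, 57 mm tall, 4 mm thick; this point is the middle of its lower edge, 88 mm in front of the axle. Not to be touched.
- ball_white_center (a point): centre of the white grinding ball, 30 mm diameter, about 35 g. At the start each lane holds one ball resting against its shut gate, 71 mm in front of the axle and 39 mm above the bench; which colour is in which lane varies. Released, it rolls into the tray within about 1.5 s and may roll there a little.
- ball_blue_center (a point): centre of the blue grinding ball, 30 mm diameter, about 35 g. At the start each lane holds one ball resting against its shut gate, 71 mm in front of the axle and 39 mm above the bench; which colour is in which lane varies. Released, it rolls into the tray within about 1.5 s and may roll there a little.
- ball_green_center (a point): centre of the green grinding ball, 30 mm diameter, about 35 g. At the start each lane holds one ball resting against its shut gate, 71 mm in front of the axle and 39 mm above the bench; which colour is in which lane varies. Released, it rolls into the tray within about 1.5 s and may roll there a little.
- cup: pink-stained open cup, 94 mm wide, 83 mm tall; origin at the centre of its underside. A bystander, to be left alone.
- blank: cast plaster blank, 48 x 48 x 20 mm; origin at the centre of its underside. A bystander, to be left alone.
- marker_pen: white marker with red cap, 135 mm long, lying flat; origin at the centre of its underside. A bystander, to be left alone.
- rib: flat wooden kidney-shaped rib, 52 x 100 mm, 9 mm high; origin at the centre of its underside. A bystander, to be left alone.
- loop: wooden-handled loop tool, 169 mm long, lying flat; origin at the centre of its underside. A bystander, to be left alone.
- slab: ivory wax block, 83 x 109 x 25 mm; origin at the centre of its underside. A bystander, to be left alone.

How it is judged (in metres and radians):
On the way, in this order (a step that is already met when the one before it is completed fails the run):
1. the white ball is in the tray while the blue one is still behind its gate (x of ball_white_center in the frame of dispenser between 0.114 and 0.225 m and y of ball_white_center in the frame of dispenser between -0.101 and 0.101 m and z of ball_white_center in the frame of dispenser between 0.015 and 0.045 m and x of ball_blue_center in the frame of dispenser between -0.035 and 0.085 m and distance of ball_blue_center from where it was at the start of the episode below 0.03 m), for 0.2 s.
2. the blue ball is in the tray too (x of ball_white_center in the frame of dispenser between 0.114 and 0.225 m and y of ball_white_center in the frame of dispenser between -0.101 and 0.101 m and z of ball_white_center in the frame of dispenser between 0.015 and 0.045 m and x of ball_blue_center in the frame of dispenser between 0.114 and 0.225 m and y of ball_blue_center in the frame of dispenser between -0.101 and 0.101 m and z of ball_blue_center in the frame of dispenser between 0.015 and 0.045 m), for 0.2 s.
At the end, for the whole second after the job is handed in: White and blue balls lie in the tray (centres past the lane ends, within the tray's walls), the green ball is still behind its gate within 30 mm of where it was, and all three levers are back at rest (below 0.05 rad) (all of step 2 and x of ball_green_center in the frame of dispenser between -0.035 and 0.085 m and distance of ball_green_center from where it was at the start of the episode below 0.03 m and value of joint each of lever_left, lever_middle, lever_right below 0.05 rad); the robot touches nothing.
It fails at once if the robot touches a ball (contact force between any of the fingers, the arm and ball_white above 0.1 N or contact force between any of the fingers, the arm and ball_blue above 0.1 N or contact force between any of the fingers, the arm and ball_green above 0.1 N).
It fails at once if a ball is lifted out of the dispenser (height (world z) of any of ball_white_center, ball_blue_center, ball_green_center above 0.09 m).
It fails at once if the robot touches a gate instead of pressing the lever's pad (contact force between any of the fingers, the arm and lever_left_c3 above 0.3 N or contact force between any of the fingers, the arm and lever_middle_c3 above 0.3 N or contact force between any of the fingers, the arm and lever_right_c3 above 0.3 N).
It fails at once if the green ball is let out of its place (distance of ball_green_center from where it was at the start of the episode above 0.03 m).
It fails at once if a bystander is disturbed (moved more than 20 mm) (distance of any of cup, blank, marker_pen, rib, loop, slab from where it was at the start of the episode above 0.02 m).
It also fails if it takes over 35 s, if anything falls off the work surface, if the arm or the gripper's body presses on something with over 40 N, if the wrist force passes 120 N, or if a joint passes its speed limit or range.

## Working session

There is one attempt and no reset: what is moved stays moved. The work goes in short steps, Python scripts to look and compute and a tool call to move; the robot and the scene stay as the last step left them, time stands still between calls to the robot, and variables do not carry over. Pictures are saved under pics/ and viewed, at most 10 in all, crops included, and the job is handed in when it is done.

Besides the shell and the picture viewer there is one more tool, called after "Emit:" as name(argument=value, ...), one argument or row to a line, values as JSON. arm_command: Moves the arm, as the interface text tells. Its arguments: {"type":"object","properties":{"commands":{"type":"array","items":{"type":"array","items":{"type":"array","items":{"type":"number"}}}},"force":{"type":"number"}},"required":["commands"]}

```bash
mkdir -p pics
cat > h.py <<'E'
import numpy as np, cv2
from scipy.spatial.transform import Rotation as R
from cell import state, eyes, ticket, trace, env
def world(cam,mask,dep):
    i=eyes.camera_info(cam); v,u=np.nonzero(mask&(dep>0)); z=dep[v,u]
    K=np.array([[i["fx"],0,i["cx"]],[0,i["fy"],i["cy"]],[0,0,1]],float)
    p=cv2.undistortPoints(np.stack([u,v],1).astype(float)[:,None],K,np.array([i["k1"],0,0,0,0.]))[:,0]
    c=np.c_[p*z[:,None],z]
    return (c-np.ravel(i["tvec"]))@R.from_rotvec(np.ravel(i["rvec"])).as_matrix()
def save(n,p): cv2.imwrite(f"pics/{n}.png",cv2.cvtColor(p,cv2.COLOR_RGB2BGR))
E
python3 - <<'E'
from h import *
for cam in ("scene","side"):
    p,d=eyes.get_image(cam); save(cam+"1",p)
    for n in ("pad_left","ball_white_center","ball_blue_center","ball_green_center","dispenser"):
        for r in trace(cam,n)[:4]:
            w=world(cam,r["mask"],d)
            print(cam,n,round(r["score"],2),r["box"],np.median(w,0).round() if len(w) else 0, w.max(0).round() if len(w) else 0)
print(state())
E
```

```text
scene ball_white_center 0.65 [346.6, 297.5, 32.1, 28.4] [ 439. -667.    7.] [ 461. -585.   12.]
scene ball_white_center 0.33 [243.9, 206.0, 36.6, 10.5] [549. -96.  86.] [680.  51.  96.]
scene ball_green_center 0.44 [192.0, 217.8, 11.2, 10.4] [382.  75.  17.] [421. 131.  25.]
side pad_left 0.76 [245.0, 206.1, 67.3, 16.4] [ 566. -134.   88.] [750. -23. 100.]
side pad_left 0.32 [316.6, 233.4, 8.5, 9.7] [ 493. -285.   50.] [ 519. -271.   58.]
side ball_white_center 0.52 [317.6, 234.4, 5.8, 6.0] [ 493. -286.   51.] [ 503. -273.   58.]
side ball_blue_center 0.66 [251.6, 213.6, 68.7, 17.6] [ 509. -185.   89.] [ 656. -100.  100.]
side dispenser 0.6 [241.5, 203.2, 133.1, 71.8] [ 511. -240.   36.] [756. -44. 100.]
{'time_s': 0.6, 'qpos': array([-1.26801593e+00,  4.23070238e-01,  1.62990805e+00, -2.73764923e-05,
        1.08859740e+00, -1.89788537e-02]), 'qvel': array([ 2.00871270e-03,  1.12584923e-03,  1.21562693e-03,  1.90006722e-04,
        1.45190635e-05, -8.43136672e-04]), 'tau': array([ 3.00319907e-04, -5.57046533e+01, -2.82023889e+01,  1.25219972e-04,
        1.05638741e-03, -4.09558723e-06]), 'ee_pos': array([ 197.67218871, -592.89828091,  231.33448882]), 'ee_rot': array([ 9.87085745e-01,  1.60192799e-01, -1.08061677e-05,  1.01111905e-05]), 'wrist_force': array([ 0.0801801 , -0.24856965, -0.61056913]), 'moment': array([0.00905123, 0.00090497, 0.00189662]), 'grip_force': 0.0, 'grip_width': 85.00216006031206}
```

View pics/scene1.png

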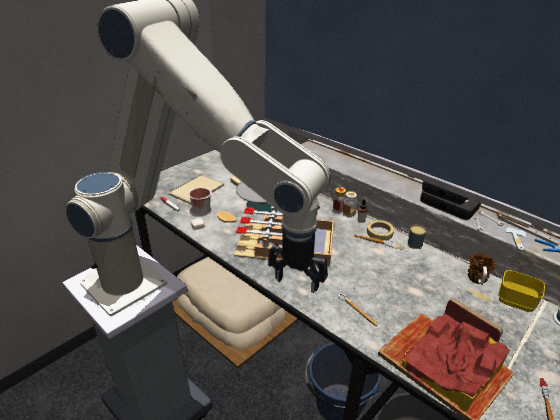

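View pics/side1.png

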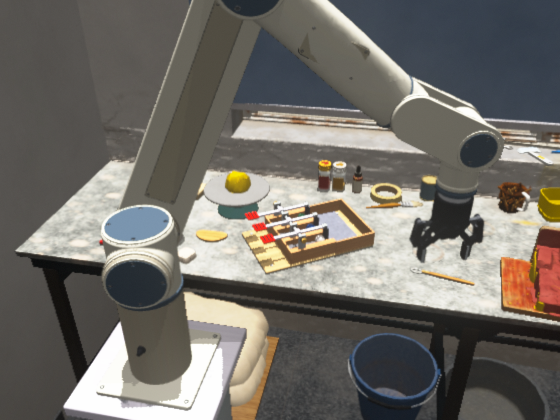

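The side view shows the dispenser's three red pads near (252,215), (260,226) and (267,239), with the tray to the right (340,225). In the scene view the arm hides the tray. Next I'll segment the pads and enlarge the lanes.

Run:
```python
from h import *
for cam in ("side","scene"):
    p,d=eyes.get_image(cam)
    q=p.astype(int); red=(q[...,0]>130)&(q[...,1]<70)&(q[...,2]<70)
    n,l,s,c=cv2.connectedComponentsWithStats(red.astype(np.uint8))
    for k in range(1,n):
        if s[k,4]<15: continue
        w=world(cam,l==k,d)
        m=(w[:,2]>80)&(w[:,2]<105)
        if m.sum()<10: continue
        w=w[m]; print(cam,c[k].round(),s[k,4],m.sum(),w.mean(0).round(1),w.min(0).round(),w.max(0).round())
    # bar direction: bright points above 80mm
    if cam=="side": save("crop",cv2.resize(p[190:280,235:385],None,fx=5,fy=5,interpolation=cv2.INTER_CUBIC))
```

```text
side [251. 215.] 64 64 [509.7 -79.4  93.5] [493. -98.  88.] [531. -58.  99.]
side [259. 227.] 66 66 [ 455.8 -116.9   94.2] [ 437. -137.   90.] [475. -98.  99.]
side [268. 238.] 81 78 [ 404.  -153.8   94.2] [ 386. -177.   90.] [ 433. -136.   99.]
side [545. 264.] 89 45 [ 458.9 -880.4   83.5] [ 446. -903.   80.] [ 500. -858.   94.]
scene [249. 210.] 43 39 [509.3 -83.1  91.7] [ 490. -103.   87.] [526. -61.  96.]
scene [245. 220.] 46 46 [ 455.7 -121.8   92.3] [ 440. -139.   87.] [ 475. -103.   97.]
scene [241. 230.] 57 53 [ 403.6 -155.6   91.5] [ 382. -175.   88.] [ 422. -135.   97.]
scene [452. 357.] 2889 959 [ 453.6 -993.7   90.7] [  327. -1070.    80.] [ 528. -868.  105.]
scene [474. 331.] 143 17 [ 495.3 -953.5  103.5] [ 485. -985.  101.] [ 505. -931.  105.]
```

View pics/crop.png

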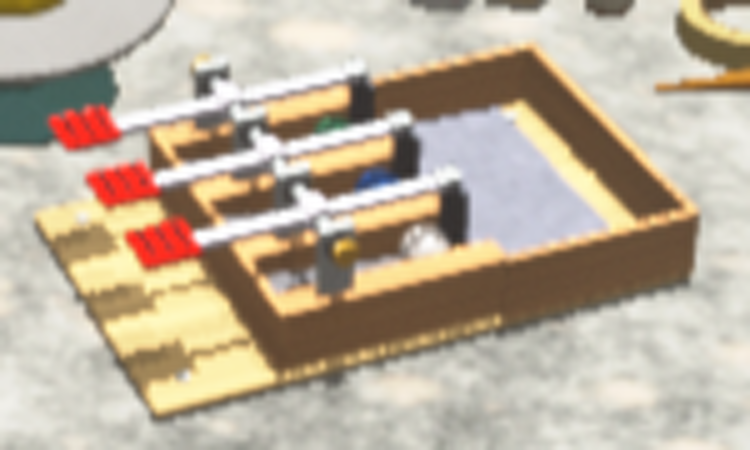

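The enlarged view shows white in the nearest (right) lane at (420,240), blue in the middle at (375,185) and green in the left at (330,130). The right pad is at about (404,-155,93), the middle pad at (456,-119,93), and the lane direction is about (0.57,-0.82).

Emit:
arm_command(
  commands=[
    [[1.47,3.13,0,0,0,0.0206,0],[1.47,3.13,0,0,0,0.0206,0],[1.47,3.13,0,0,0,0.0206,0],[1.47,3.13,0,0,0,0.0206,0],[1.47,3.13,0,0,0,0.0206,0],[1.47,3.13,0,0,0,0.0206,0],[1.47,3.13,0,0,0,0.0206,0],[1.47,3.13,0,0,0,0.0206,0],[1.47,3.13,0,0,0,0.0206,0],[1.47,3.13,0,0,0,0.0206,0],[1.47,3.13,0,0,0,0.0206,0],[1.47,3.13,0,0,0,0.0206,0],[1.47,3.13,0,0,0,0.0206,0],[1.47,3.13,0,0,0,0.0206,0],[0,0,-3,0,0,0,0],[0,0,-3,0,0,0,0],[0,0,0,0,0,0,0]],
  ],
)

```text
time_s: 2.4
ee_pos: [401.4, -153.4, 168.8]
ee_rot: [0.954, 0.301, -0.002, -0.002]
wrist_force: [0.3, 0.6, -0.3]
grip_width: -0.1
grip_force: 0.0
```

Run:
```python
from h import *
s=state(); print(s["ee_pos"],R.from_quat(s["ee_rot"]).as_matrix().round(3),s["grip_width"],s["time_s"],s["wrist_force"])
p,d=eyes.get_image("wrist"); save("w1",p)
i=eyes.camera_info("wrist"); T=np.array(i["T_tool_cam"])
q=p.astype(int); red=(q[...,0]>130)&(q[...,1]<70)&(q[...,2]<70)
n,l,st,c=cv2.connectedComponentsWithStats(red.astype(np.uint8))
K=np.array([[i["fx"],0,i["cx"]],[0,i["fy"],i["cy"]],[0,0,1]],float)
for k in range(1,n):
    if st[k,4]<100: continue
    v,u=np.nonzero((l==k)&(d>0)); z=d[v,u]
    pp=cv2.undistortPoints(np.stack([u,v],1).astype(float)[:,None],K,np.array([i["k1"],0,0,0,0.]))[:,0]
    w=(np.c_[pp*z[:,None],z]@T[:3,:3].T+T[:3,3])@R.from_quat(s["ee_rot"]).as_matrix().T+s["ee_pos"]
    print(c[k].round(),st[k],w.mean(0).round(1))
```

```text
[ 401.37669358 -153.39716491  168.83024388] [[ 0.819  0.574 -0.006]
 [ 0.574 -0.819  0.002]
 [-0.003 -0.005 -1.   ]] -0.14293637242301932 2.4 [ 0.29521853  0.64645192 -0.34452003]
[283.  59.] [260  54  49   8 126] [499.1 -89.9  90.3]
[283. 214.] [ 261  193   44   39 1061] [ 407.4 -154.    91.7]
```

View pics/w1.png

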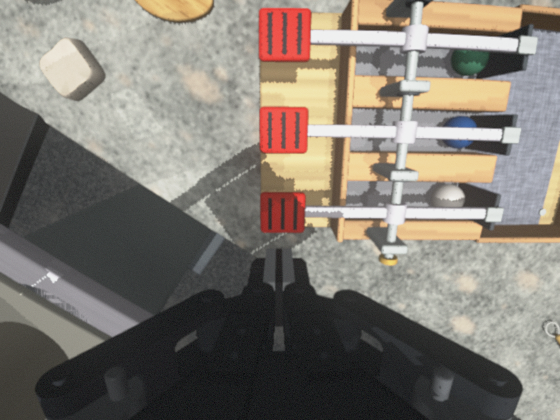

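Wrist view confirms the colours: white in the bottom lane (447,195), blue in the middle (460,130) and green at the top (470,60). The fingertips are over the right pad at (283,214). Pressing it now.

Emit:
arm_command(
  commands=[
    [[0.35,-0.1,-3,0,0,0,0],[0,0,-3,0,0,0,0],[0,0,-1.6,0,0,0,0],[0,0,-1,0,0,0,0],[0,0,-1,0,0,0,0],[0,0,-1.1,0,0,0,0],[0,0,0,0,0,0,0],[0,0,0,0,0,0,0],[0,0,0,0,0,0,0],[0,0,0,0,0,0,0],[0,0,0,0,0,0,0],[0,0,0,0,0,0,0],[0,0,0,0,0,0,0],[0,0,0,0,0,0,0],[0,0,0,0,0,0,0],[0,0,0,0,0,0,0]],
  ],
)

```text
time_s: 4.05
ee_pos: [407.0, -155.7, 64.3]
ee_rot: [0.954, 0.3, 0.0, 0.0]
wrist_force: [1.6, -0.9, 3.5]
grip_width: 0.1
grip_force: 1.5
```

Run:
```python
from h import *
p,d=eyes.get_image("side"); p2,_=eyes.get_image("wrist")
save("c2",np.vstack([cv2.resize(p[190:280,235:385],(500,300),interpolation=cv2.INTER_CUBIC),cv2.resize(p2,(500,300))]))
```

```text
(no output)
```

View pics/c2.png

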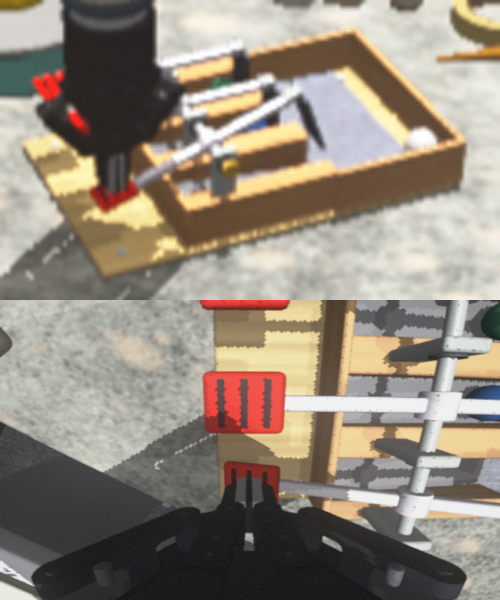

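The white ball lies in the tray's far corner (420,138), the right gate is up, and blue is still behind its gate. Next I'll lift, shift to the middle pad and press it.

Emit:
arm_command(
  commands=[
    [[0,0,1,0,0,0,0],[0,0,1.5,0,0,0,0],[0,0,2.5,0,0,0,0],[0,0,2.5,0,0,0,0],[2.5,1.8,0,0,0,0,0],[2.5,1.8,0,0,0,0,0],[0,0,0,0,0,0,0],[0,0,0,0,0,0,0]],
  ],
)

```text
time_s: 4.95
ee_pos: [456.1, -119.2, 139.2]
ee_rot: [0.954, 0.301, -0.001, -0.0]
wrist_force: [1.0, 0.3, 0.1]
grip_width: 0.2
grip_force: 0.0
```

Emit:
arm_command(
  commands=[
    [[0,0,-2.5,0,0,0,0],[0,0,-1.9,0,0,0,0],[0,0,-1,0,0,0,0],[0,0,-1,0,0,0,0],[0,0,-1.1,0,0,0,0],[0,0,0,0,0,0,0],[0,0,0,0,0,0,0],[0,0,0,0,0,0,0],[0,0,0,0,0,0,0],[0,0,0,0,0,0,0],[0,0,0,0,0,0,0],[0,0,0,0,0,0,0],[0,0,0,0,0,0,0],[0,0,0,0,0,0,0],[0,0,0,0,0,0,0]],
  ],
)

```text
time_s: 6.45
ee_pos: [456.9, -119.6, 64.3]
ee_rot: [0.954, 0.3, -0.0, -0.0]
wrist_force: [-2.4, 0.5, 3.1]
grip_width: -0.1
grip_force: 1.7
```

Run:
```python
from h import *
p,d=eyes.get_image("side"); p2,_=eyes.get_image("wrist")
save("c3",np.vstack([cv2.resize(p[190:280,235:385],(500,300),interpolation=cv2.INTER_CUBIC),cv2.resize(p2,(500,300))]))
```

```text
(no output)
```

View pics/c3.png

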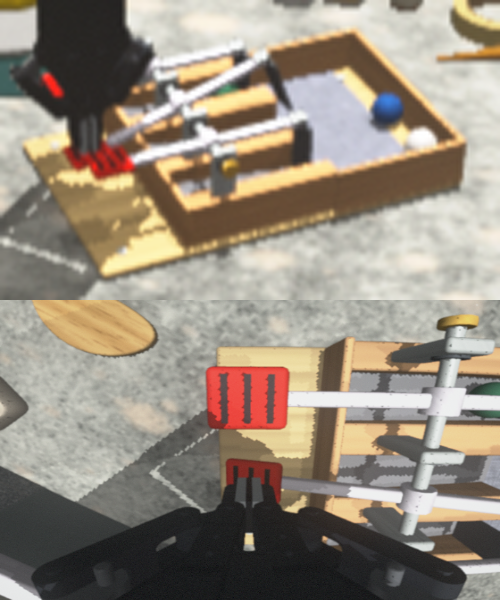

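Blue (387,108) and white (422,138) are both in the tray. The right gate is shut again, and green is still in its lane. Lifting off and waiting for things to settle.

Emit:
arm_command(
  commands=[
    [[0,0,1,0,0,0,0],[0,0,1.5,0,0,0,0],[0,0,2.5,0,0,0,0],[0,0,2.5,0,0,0,0],[0,0,2.5,0,0,0,0],[0,0,2.5,0,0,0,0],[0,0,0,0,0,0,0],[0,0,0,0,0,0,0],[0,0,0,0,0,0,0],[0,0,0,0,0,0,0],[0,0,0,0,0,0,0],[0,0,0,0,0,0,0],[0,0,0,0,0,0,0],[0,0,0,0,0,0,0],[0,0,0,0,0,0,0],[0,0,0,0,0,0,0]],
  ],
)

```text
time_s: 8.15
ee_pos: [457.0, -119.7, 189.3]
ee_rot: [0.954, 0.3, 0.0, 0.0]
wrist_force: [-0.2, 0.7, -0.8]
grip_width: -0.3
grip_force: 0.0
```

Run:
```python
from h import *
p,d=eyes.get_image("side"); p2,_=eyes.get_image("wrist")
save("c4",np.vstack([cv2.resize(p[190:280,235:385],(500,300),interpolation=cv2.INTER_CUBIC),cv2.resize(p2,(500,300))]))
```

```text
(no output)
```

View pics/c4.png

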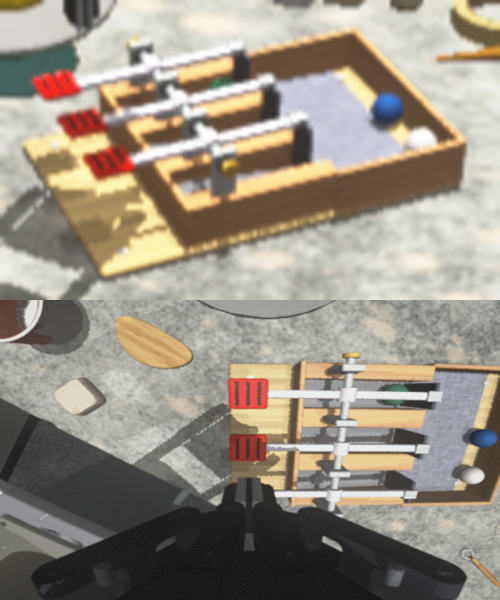

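All three levers are back at rest. White and blue are in the tray (side view (422,138) and (387,108)), and green is behind its gate at (222,85). Handing in.

```bash
python3 -c "
from cell import ticket
print(ticket.close_job())"
```

```text
the job is handed in; nothing more can be done
None
```

The job is handed in: the final pictures show white, then blue, released into the tray, green still behind its gate, and all three levers back at rest; the hand-in returned no verdict.

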